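Set out the soil-weighing station

TASK

Set out the bench for the next soil sample: stand the aluminium sample tin upright in the middle of the balance pan, with its lid pressed on until it snaps fully home. Stand the white crucible directly to the left of the mortar and the small amber bottle directly to the left of the crucible, so that the three stand in a straight row from right to left with the crucible between the other two and about 3 cm of clear bench in each gap (left as seen from the robot, looking out over the bench). Tip nothing over and leave the big bottle and the red pocket meter where they are.

Things in the scene. Friction and masses are not known exactly. Their poses are not given: they have to be found in the camera images.
- balance: Electronic bench balance, fixed: white box 160 (x) x 150 (y) x 40 mm high with a blue control strip and green display along its near edge, and a round steel pan on top, top of the pan 52 mm above the bench. Origin at the bench under the middle of the box; its z is up, and its x axis points from the control strip to the pan.
- pan (a point): Centre of the top face of the balance's round steel pan (diameter 110 mm), 52 mm above the bench; axes as the balance.
- mortar: White porcelain mortar, fixed: round bowl, 90 mm across its rim, 60 mm at its foot, 50 mm high; its pestle stands in it and leans out over the right side (-y), to 52 mm from the centre and 83 mm high. Origin: centre of the underside, on the bench. Its axes are those of the robot's base: x away from the robot, y to the robot's left, z up.
- tin: Aluminium soil-sample tin, loose, open on top: straight round can 58 mm outside diameter, 42 mm high, wall 3 mm, floor 3 mm, about 0.1 kg. Three small sprung steel catches stick 3 mm into its mouth 4 mm below the rim. Origin: centre of the underside, z up.
- tin_lid: The tin's loose aluminium lid, lying plug down. Plug 16.5 deep, tapered, 40 wide at the foot, 49 at its rib; on it a disc 58 across, 3 thick; on that a round knob 18 wide, 24 high (z 19.5 to 43.5 mm). Origin: centre of the plug's underside, z up. Laid on, it rests proud on the catches; pressed down with 5 to 15 N it snaps in till the disc meets the rim: origin then 25.5 above the tin's.
- crucible: White porcelain crucible, loose, open on top, empty: straight round cup 52 mm in diameter, 55 mm high, wall 4 mm, about 0.11 kg. Origin: centre of the underside, z up.
- bottle: Small amber glass bottle with a blue screw cap, loose, closed: body 50 mm in diameter, straight-sided from 5 to 50 mm height, 88 mm high over the cap, about 0.16 kg. Origin: centre of the underside, z up.
- big_bottle: Large amber glass bottle with blue cap and white label, 86 mm in diameter and 190 mm high, standing to the right of the work; not to be moved. Origin: centre of the underside.
- meter: Red and white pocket meter lying on the bench to the left of the work, about 175 x 35 x 23 mm; not to be moved. Origin: underside of the red part's centre; x along it, towards the white end.
Things that resemble listed ones, but are neither listed nor needed, are in the scene too. Leave any green, pink or turquoise look-alike of the tin_lid alone.

How it is judged:
By the outcome, as a careful person would: the job done as asked, in the order asked, and still so for the second after the job is handed in, with the robot touching nothing.
It also fails if it takes over 115 s, if anything falls off the work surface, if the arm or the gripper's body presses on something with over 40 N, if the wrist force passes 120 N, or if a joint passes its speed limit or range.

ROBOT

A 6-joint arm with a two-finger parallel gripper is mounted at the origin on the work surface. World frame = base frame: x ahead of the robot, y to its left, z up, the work surface at z = 0. Lengths are in mm, angles in rad, forces in N, time in s.
With the tool pointing down it reaches from about 275 to 750 mm from the base axis. Payload 10.2 kg.
Tool frame: the origin (TCP) lies at the very end of the fingers, on their centre line; the grasp point (between the pads) lies 19 mm behind it; z points along the fingers, y is the line along which they close (so a half turn about z gives the same grasp; the last joint's range is limited). The gripper opens to 85 mm and grips with 20 to 120 N. Pads are 22 mm wide; open, the fingers measure 114 mm over their backs; the gripper's body (76 mm by 85 mm) begins 54 mm behind the grasp point. The pads swing forward as they close: fully open they stand 13 mm farther back than shut.
Start: joints at [-1.543, 0.313, 1.498, -0, 1.331, -0.223], TCP at [130.28, -508.584, 231.294] pointing down, gripper open.
Joint ranges: [-2.94, 2.94], [-0.97, 2.17], [0.19, 2.56], [-1.23, 4.37], [0.02, 3.11], [-2.88, 2.88]. Speed limits (rad/s): [2.39, 2.39, 3.01, 3.14, 3.14, 3.14].

INTERFACE

Orientations are given as a unit quaternion [w, x, y, z].
In Python, from rig import ctrl, vision gives the robot as it stands. The module is installed in compiled form; this text tells all that it offers.
- The arm moves only by the tool play_rows, never from a script. Its arguments are lists of equal length, an entry for each row: "translation": the shift along the tool's x, y, z in m, a list of three; "rotation": the turn, a rotation vector about the tool's x, y, z in rad, a list of three; "gripper": the gripper's target within -1 to 1 (shut at 1, half-way at 0, fully open at -1). A call has 1 to 10 rows; each row is the pose to reach, as a shift and turn from the pose commanded when the call began, along the tool's axes at that moment; what a row does not reach only later rows make up. A row lasts 1/8 s, in which the tool goes at most 62.5 mm and 10.7 degrees, less where a joint would pass 70% of its speed; a pose out of reach is approached as far as the arm can. A call with a gripper value outside its range is refused whole. The fingers move at their own pace and stop on an object; "force" is the grip in N (left out, the last holds). Time passes only in rows, so rows that repeat a pose let the fingers close. It gives the time, the measured TCP pose, the force, the opening and the grip force at its end, in the units of the state.
- ctrl.sense(): the state, without advancing time (a new reading comes with each control period).
- vision.capture(name): name is "side" or "top" or "wrist"; returns a dict with "pixels" (480x640x3 uint8, red, green, blue), "vfov" (degrees; the focal length in pixels is half the picture's height over the tangent of half this angle, whatever the lens; pixels are square), "cx", "cy" (the principal point, pixels), "rvec" (rotation vector, rad) and "tvec" (3), from world to camera coordinates, as OpenCV has them; the wrist camera has in their place "mount" (4x4, takes a point from camera to tool coordinates, whose origin is the TCP and whose axes are the flange's). Camera axes: x right, y down, z forward; pixel columns grow to the right and rows downward; lengths in mm; the calibration is good to about 2 mm. A picture is of the moment at which its call begins: read the wrist's pose just before it. There is no depth.
- ctrl.finish_job(): hands the job in; it is judged then, once.
The state is a dict: "time_s": time; "joints": joint angles; "dq": joint speeds; "tau": joint torques, N m; "eef_pos": TCP position; "ee_rot": TCP orientation; "force": force on the tool from outside, world axes, zero at the start; "wrist_torque": the same for the moment, N m; "grip_width": opening from 0.0 (shut) to 1.0 (fully open); "grip_force": force on a finger pad.
Only numpy, scipy, OpenCV 4.12 (cv2) and the standard library are available. Lean on these libraries where they do the work, as an engineer would, in place of code of your own. Each camera call takes 0.05 s, during which the arm holds its last target. There are 200 camera calls.

## Working session

There is one attempt and no reset: what is moved stays moved. The work goes in short steps, Python scripts to look and compute and a tool call to move; the robot and the scene stay as the last step left them, time stands still between calls to the robot, and variables do not carry over. Pictures are saved under pics/ and viewed, at most 14 in all, crops included, and the job is handed in when it is done.

Besides the shell and the picture viewer there is one more tool, called after "Request:" as name(argument=value, ...) on one line, values as JSON. play_rows: Moves the arm, as the interface text tells. Its arguments: {"type":"object","properties":{"translation":{"type":"array"},"rotation":{"type":"array"},"gripper":{"type":"array"},"force":{"type":"number"}},"required":["translation","rotation","gripper"]}

```bash
mkdir -p pics
cat > h.py <<'E'
import numpy as np, cv2
from rig import ctrl, vision
from scipy.spatial.transform import Rotation as R
def cap(n,save=None):
    s=ctrl.sense(); c=vision.capture(n); c['s']=s
    if save: cv2.imwrite('pics/%s.png'%save,c['pixels'][:,:,::-1])
    f=240/np.tan(np.radians(c['vfov'])/2)
    if 'mount' in c:
        q=s['ee_rot']; T=np.eye(4); T[:3,:3]=R.from_quat([q[1],q[2],q[3],q[0]]).as_matrix(); T[:3,3]=s['eef_pos']
        M=T@np.array(c['mount']); c['Rcw']=M[:3,:3]; c['o']=M[:3,3]
    else:
        Rm=R.from_rotvec(np.ravel(c['rvec'])).as_matrix(); c['Rcw']=Rm.T; c['o']=-Rm.T@np.ravel(c['tvec'])
    c['f']=f; return c
def ray(c,u,v,z):
    d=c['Rcw']@np.array([(u-c['cx'])/c['f'],(v-c['cy'])/c['f'],1]); return c['o']+d*(z-c['o'][2])/d[2]
def proj(c,p):
    q=c['Rcw'].T@(np.array(p)-c['o']); return q[:2]/q[2]*c['f']+[c['cx'],c['cy']]
E
python3 - <<'E'
from h import *
for n in ['side','top']:
    c=cap(n,n+'0'); print(n,c['o'].round(),c['Rcw'].round(2).tolist(),c['f'],c['cx'],c['cy'], [k for k in c])
s=ctrl.sense(); print(s)
E
```

```text
side [  115. -1076.   957.] [[0.94, -0.21, 0.26], [-0.33, -0.58, 0.74], [-0.0, -0.79, -0.62]] 474.252634908175 329.51375117586133 241.32478510768823 ['pixels', 'vfov', 'cx', 'cy', 'rvec', 'tvec', 's', 'Rcw', 'o', 'f']
top [ 347.  -10. 1376.] [[-0.01, -0.99, 0.12], [-1.0, 0.01, -0.01], [0.01, -0.12, -0.99]] 549.7568291217414 318.1201201375446 240.51606760285773 ['pixels', 'vfov', 'cx', 'cy', 'rvec', 'tvec', 's', 'Rcw', 'o', 'f']
{'time_s': 0.1, 'joints': array([-1.54342461e+00,  3.13389470e-01,  1.49838227e+00,  2.05492054e-05,
        1.33103331e+00, -2.23411528e-01]), 'dq': array([-0.00065407, -0.00224925, -0.00172501,  0.00179177, -0.00019664,
        0.00155787]), 'tau': array([ 1.93150154e-03, -4.12905228e+01, -2.60145092e+01, -2.04698081e-04,
        3.08500246e-03, -4.18173656e-06]), 'eef_pos': array([ 130.26599237, -508.32906959,  230.78669262]), 'ee_rot': array([-6.02310311e-04,  9.92148889e-01,  1.25060840e-01,  6.92555499e-05]), 'force': array([ 0.2413299 , -0.08062569, -0.26174919]), 'wrist_torque': array([-0.02912178,  0.01905197, -0.03790132]), 'grip_force': 0.0, 'grip_width': 0.9986026029203658}
```

View pics/top0.png

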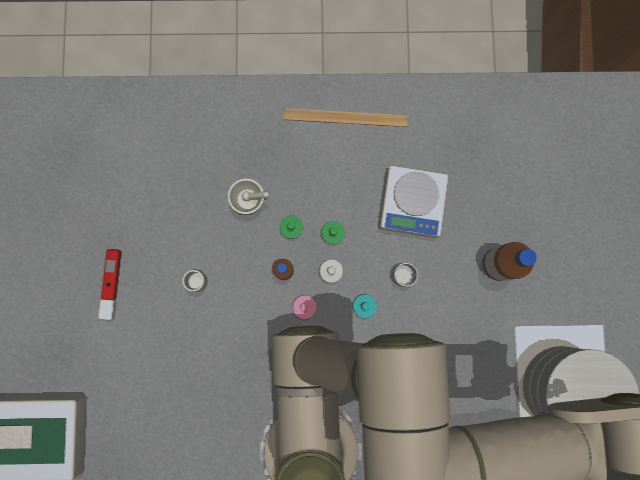

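View pics/side0.png

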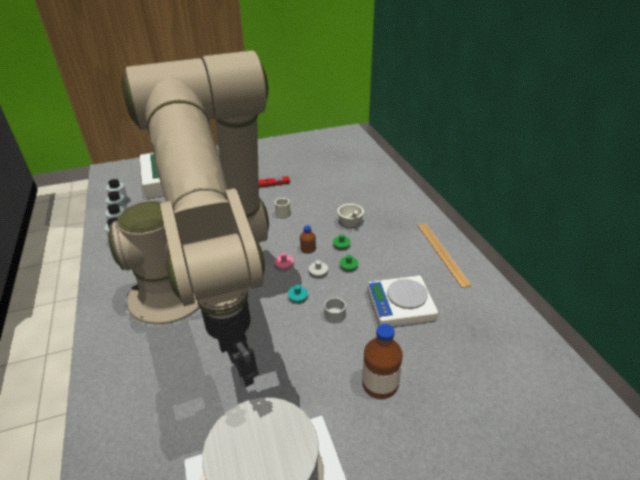

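The top view shows the mortar (247,196), crucible (194,281), bottle (283,269), real lid (331,271), tin (405,274) and pan (416,194). The side view agrees. Next I measure them.

Run:
```python
from h import *
c=cap('top'); im=c['pixels'].astype(int); hsv=cv2.cvtColor(c['pixels'],cv2.COLOR_RGB2HSV)
def blob(m,u,v,r=35):
    m=m.astype(np.uint8); k=np.zeros_like(m); cv2.circle(k,(u,v),r,1,-1); m=m&k
    cs,_=cv2.findContours(m,cv2.RETR_EXTERNAL,cv2.CHAIN_APPROX_NONE); k=max(cs,key=cv2.contourArea); return k
br=im.min(2)
print('bg',im[250,240],im[250,370])
for n,u,v,z,r in [('mortar',247,196,50,26),('crucible',194,281,55,18),('lid',331,271,19.5,18),('tin',405,274,42,18)]:
    k=blob(br>140,u,v,r); (a,b),rr=cv2.minEnclosingCircle(k); e=cv2.fitEllipse(k)
    print(n,(a,b),rr,e[0],e[1],ray(c,a,b,z).round(1),ray(c,*e[0],z).round(1))
k=blob((hsv[...,0]>105)&(hsv[...,0]<130)&(hsv[...,1]>120),283,269,14); m=k.reshape(-1,2).mean(0); print('cap',m,ray(c,*m,88).round(1))
k=blob(br>150,416,200,60);print('bal',cv2.minAreaRect(k))
k=blob((hsv[...,0]>95)&(hsv[...,0]<130)&(hsv[...,1]>120),412,223,40);r=cv2.minAreaRect(k);print('strip',r,[ray(c,*p,40).round(1) for p in cv2.boxPoints(r)])
print('pan rough',ray(c,416,194,52).round(1)); print('ball',ray(c,515,260,100).round(), ray(c,110,285,20).round())
v=cv2.resize(c['pixels'][140:330,150:470],None,fx=2.5,fy=2.5,interpolation=cv2.INTER_CUBIC); cv2.imwrite('pics/c1.png',v[:,:,::-1])
```

```text
bg [124 125 125] [132 133 134]
mortar (246.93023681640625, 198.81394958496094) 10.168099403381348 (246.8302001953125, 198.98873901367188) (17.781429290771484, 18.32069969177246) [607.9 148.3  50. ] [607.5 148.6  50. ]
crucible (192.5625, 280.21875) 10.92263412475586 (192.5759735107422, 280.18634033203125) (20.137666702270508, 21.27389144897461) [410.4 277.4  55. ] [410.5 277.4  55. ]
lid (331.0949401855469, 270.47467041015625) 11.626397132873535 (331.14117431640625, 270.4718322753906) (22.083675384521484, 22.374507904052734) [431.7 -56.   19.5] [431.7 -56.1  19.5]
tin (406.1579895019531, 274.1542663574219) 11.87571907043457 (405.6618347167969, 274.26666259765625) (21.56074333190918, 22.36344337463379) [ 419.  -237.5   42. ] [ 418.7 -236.3   42. ]
cap [281.625      267.58333333] [435.7  62.3  88. ]
bal ((414.88433837890625, 200.25143432617188), (60.06258773803711, 61.6591911315918), 8.746162414550781)
strip ((411.3699035644531, 223.59536743164062), (51.85150146484375, 13.989261627197266), 8.746162414550781) [array([ 536.7, -188.8,   40. ]), array([ 571., -195.,   40.]), array([ 549.9, -320.8,   40. ]), array([ 515.6, -314.3,   40. ])]
pan rough [ 614.7 -266.4   52. ]
ball [ 446. -483.  100.] [403. 487.  20.]
```

View pics/c1.png

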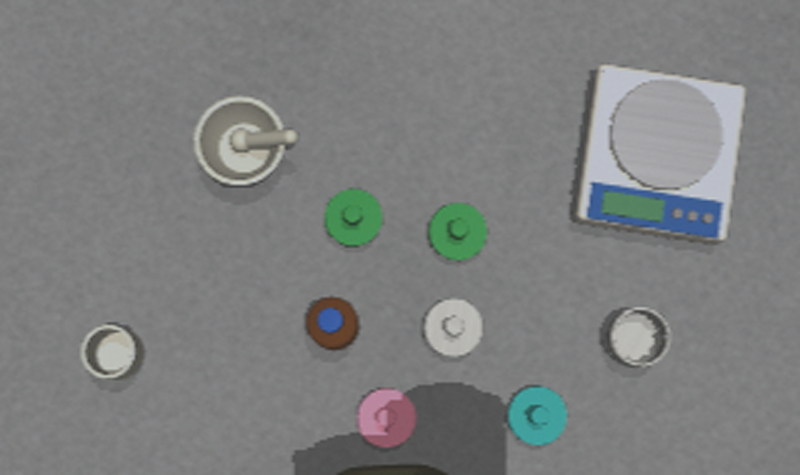

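Request:
play_rows(translation=[[0.347, -0.191, 0], [0.347, -0.191, 0], [0.347, -0.191, 0], [0.347, -0.191, 0], [0.347, -0.191, 0], [0.347, -0.191, 0], [0.347, -0.191, 0], [0.347, -0.191, 0], [0.347, -0.191, 0], [0.347, -0.191, 0]], rotation=[[0, 0, 0.251], [0, 0, 0.251], [0, 0, 0.251], [0, 0, 0.251], [0, 0, 0.251], [0, 0, 0.251], [0, 0, 0.251], [0, 0, 0.251], [0, 0, 0.251], [0, 0, 0.251]], gripper=[-1, -1, -1, -1, -1, -1, -1, -1, -1, -1], force=40)

```text
time_s: 1.4
eef_pos: [418.4, -238.2, 231.3]
ee_rot: [0.0, 1.0, -0.001, -0.0]
force: [0.5, 0.4, -0.3]
grip_width: 1.001
grip_force: 0.0
```

Run:
```python
from h import *
c=cap('wrist','w1'); s=c['s']; print(s['time_s'],s['eef_pos'],s['ee_rot'],s['joints'].round(2),s['force'],c['o'],c['Rcw'].round(2).tolist(),proj(c,[419,-237,42]),proj(c,[615,-267,52]))
```

```text
1.4 [ 418.41402649 -238.23813973  231.27871849] [ 2.10723213e-05  9.99999607e-01 -8.84857818e-04 -5.79336704e-05] [-0.76  0.22  1.62 -0.    1.3   0.81] [ 0.53964318  0.35165465 -0.29402656] [ 488.27434085 -237.25999687  373.73587255] [[-0.0, -0.96, -0.27], [-1.0, 0.0, 0.0], [-0.0, 0.27, -0.96]] [317.09517069 215.98527956] [355.72597929 -33.5055237 ]
```

View pics/w1.png

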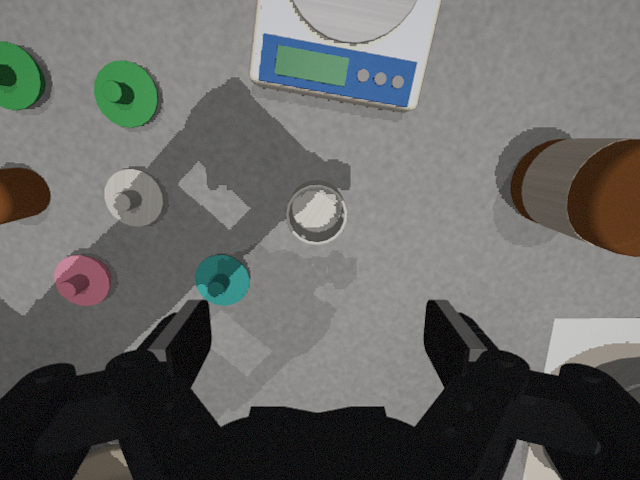

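The wrist view shows the tin rim centred at (317,213), which puts it at about (420,-237). That is within 2 mm of the tool.

Request:
play_rows(translation=[[0.0015, -0.001, 0.06], [0.0015, -0.001, 0.12], [0.0015, -0.001, 0.17], [0.0015, -0.001, 0.21], [0.0015, -0.001, 0.225], [0.0015, -0.001, 0.225], [0.0015, -0.001, 0.225], [0.0015, -0.001, 0.225], [0.0015, -0.001, 0.225], [0.0015, -0.001, 0.225]], rotation=[[0, 0, 0], [0, 0, 0], [0, 0, 0], [0, 0, 0], [0, 0, 0], [0, 0, 0], [0, 0, 0], [0, 0, 0], [0, 0, 0], [0, 0, 0]], gripper=[-1, -1, -1, -1, -1, -1, 0.6, 0.6, 0.6, 0.6])

```text
time_s: 2.7
eef_pos: [421.2, -237.1, 7.9]
ee_rot: [0.001, 1.0, 0.0, 0.001]
force: [-2.0, 0.8, 7.6]
grip_width: 0.666
grip_force: 41.9
```

Request:
play_rows(translation=[[0, 0, -0.03], [0, 0, -0.08], [0, 0, -0.13], [0, 0, -0.13]], rotation=[[0, 0, 0], [0, 0, 0], [0, 0, 0], [0, 0, 0]], gripper=[0.6, 0.6, 0.6, 0.6])

```text
time_s: 3.2
eef_pos: [421.9, -237.6, 140.4]
ee_rot: [0.003, 1.0, 0.0, 0.003]
force: [-0.8, 0.3, -1.5]
grip_width: 0.665
grip_force: 43.5
```

Run:
```python
from h import *
c=cap('top'); s=c['s'];print(s['time_s'],s['eef_pos'],s['grip_width'],s['force'])
g=cv2.medianBlur(cv2.cvtColor(c['pixels'],cv2.COLOR_RGB2GRAY),3)
def rim(n,u,v,r0,r1,z,inner_bright):
    P=[]
    for a in np.linspace(0,2*np.pi,180,endpoint=False):
        rs=np.arange(r0,r1,.25); x=(u+rs*np.cos(a)).astype(np.float32); y=(v+rs*np.sin(a)).astype(np.float32)
        L=cv2.remap(g,x[None],y[None],cv2.INTER_LINEAR)[0].astype(float); d=np.convolve(L,[1]*4+[-1]*4,'valid')*(1 if inner_bright else -1)
        i=d.argmax(); P.append((x[i+4],y[i+4]))
    P=np.float32(P)
    for _ in range(4):
        e=cv2.fitEllipse(P); q=np.linalg.norm(P-e[0],axis=1); k=abs(q-np.median(q))<1.2; P=P[k]
    print(n,e[0],e[1],len(P),ray(c,*e[0],z).round(1))
rim('mortar',245.6,196.4,14,23,50,True)
rim('pan',416.8,193.4,19,25,52,False)
rim('crucible',194,280.5,8,15,55,True)
```

```text
3.2 [ 421.93806346 -237.62997443  140.35020217] 0.6649182350633318 [-0.7628788   0.34604274 -1.53624816]
mortar (245.35769653320312, 195.8638916015625) (31.377635955810547, 32.004337310791016) 171 [615.3 152.2  50. ]
pan (418.0591125488281, 192.97994995117188) (45.344120025634766, 46.74266815185547) 132 [ 617.2 -271.5   52. ]
crucible (195.8323516845703, 280.6519470214844) (23.116811752319336, 23.334043502807617) 147 [409.2 269.6  55. ]
```

Request:
play_rows(translation=[[0.05, 0.008, 0], [0.1, 0.016, 0], [0.15, 0.024, 0], [0.18, 0.03, 0], [0.195, 0.032, 0], [0.195, 0.032, 0], [0.195, 0.032, 0], [0.195, 0.032, 0]], rotation=[[0, 0, 0], [0, 0, 0], [0, 0, 0], [0, 0, 0], [0, 0, 0], [0, 0, 0], [0, 0, 0], [0, 0, 0]], gripper=[0.6, 0.6, 0.6, 0.6, 0.6, 0.6, 0.6, 0.6])

```text
time_s: 4.25
eef_pos: [615.0, -268.5, 136.3]
ee_rot: [-0.0, 1.0, -0.0, -0.0]
force: [-0.2, 0.3, -0.6]
grip_width: 0.661
grip_force: 43.4
```

Run:
```python
from h import *
c=cap('side','s2'); s=c['s'];print(s['eef_pos'],s['ee_rot'],s['force'],proj(c,[616,-269,52]))
c=cap('wrist','w2'); im=cv2.imread('pics/w2.png'); S=cv2.imread('pics/s2.png')[200:360,320:533]
cv2.imwrite('pics/w2s.png',np.hstack([cv2.resize(im,(400,300)),cv2.resize(S,(400,300))])); print(proj(c,[616,-269,52]))
```

```text
[ 614.95704667 -268.45579692  136.32686711] [-9.39356244e-05  9.99999952e-01 -2.54224764e-04 -1.47274568e-04] [-0.24227456  0.2850137  -0.62089501] [405.85280417 292.95362194]
[319.7317738  248.03790753]
```

View pics/w2s.png

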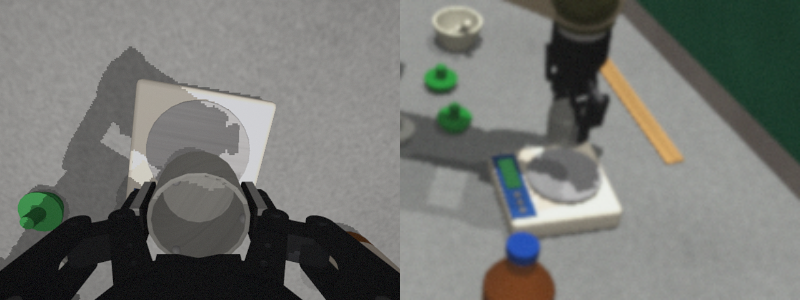

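Request:
play_rows(translation=[[0.001, 0, 0.03], [0.001, 0, 0.055], [0.001, 0, 0.068], [0.001, 0, 0.072], [0.001, 0, 0.075], [0.001, 0, 0.0765], [0.001, 0, 0.0765], [0.001, 0, 0.0765]], rotation=[[0, 0, 0], [0, 0, 0], [0, 0, 0], [0, 0, 0], [0, 0, 0], [0, 0, 0], [0, 0, 0], [0, 0, 0]], gripper=[0.6, 0.6, 0.6, 0.6, 0.6, 0.6, 0.6, 0.6])

```text
time_s: 5.35
eef_pos: [616.6, -268.5, 60.1]
ee_rot: [0.0, 1.0, -0.0, 0.0]
force: [-0.4, -0.5, -0.7]
grip_width: 0.666
grip_force: 43.4
```

Request:
play_rows(translation=[[0, 0, 0.001], [0, 0, 0.002], [0, 0, 0.002]], rotation=[[0, 0, 0], [0, 0, 0], [0, 0, 0]], gripper=[0.6, 0.6, 0.6])

```text
time_s: 5.72
eef_pos: [616.7, -268.5, 60.0]
ee_rot: [0.0, 1.0, 0.0, 0.0]
force: [-6.5, 3.7, 13.0]
grip_width: 0.663
grip_force: 44.5
```

Request:
play_rows(translation=[[0, 0, 0.0007], [0, 0, 0.0007], [0, 0, 0.0007], [0, 0, 0.0007], [0, 0, -0.05], [0, 0, -0.1], [0, 0, -0.14], [0, 0, -0.17]], rotation=[[0, 0, 0], [0, 0, 0], [0, 0, 0], [0, 0, 0], [0, 0, 0], [0, 0, 0], [0, 0, 0], [0, 0, 0]], gripper=[0.3, -0.5, -1, -1, -1, -1, -1, -1])

```text
time_s: 6.72
eef_pos: [616.7, -268.6, 229.8]
ee_rot: [0.0, 1.0, -0.0, 0.001]
force: [-0.1, 0.5, -1.0]
grip_width: 0.999
grip_force: 0.0
```

Request:
play_rows(translation=[[-0.185, -0.212, 0], [-0.185, -0.212, 0], [-0.185, -0.212, 0], [-0.185, -0.212, 0], [-0.185, -0.212, 0], [-0.185, -0.212, 0], [-0.185, -0.212, 0], [-0.185, -0.212, 0]], rotation=[[0, 0, 0], [0, 0, 0], [0, 0, 0], [0, 0, 0], [0, 0, 0], [0, 0, 0], [0, 0, 0], [0, 0, 0]], gripper=[-1, -1, -1, -1, -1, -1, -1, -1])

```text
time_s: 7.72
eef_pos: [432.1, -57.2, 227.6]
ee_rot: [-0.0, 1.0, -0.001, -0.0]
force: [0.4, -0.1, 1.0]
grip_width: 0.999
grip_force: 0.0
```

Run:
```python
from h import *
c=cap('wrist','w3'); s=c['s'];print(s['time_s'],s['eef_pos'],s['force'],proj(c,[431.7,-56,19.5]),proj(c,[431.7,-56,43.5]))
t=cap('top','t3'); p=proj(t,[616.5,-269,94]).astype(int); print(p)
S=cv2.imread('pics/t3.png')[p[1]-40:p[1]+50,p[0]-60:p[0]+60]
cv2.imwrite('pics/w3s.png',np.hstack([cv2.resize(cv2.imread('pics/w3.png'),(480,360)),cv2.resize(S,(320,240))[:, :] if 0 else cv2.copyMakeBorder(cv2.resize(S,(320,240)),0,120,0,0,0)]))
```

```text
7.725 [432.0801412  -57.16582503 227.5938876 ] [ 0.41748433 -0.05690558  0.95584276] [317.19895601 213.02330801] [317.1971757 218.1337648]
[420 189]
```

View pics/w3s.png

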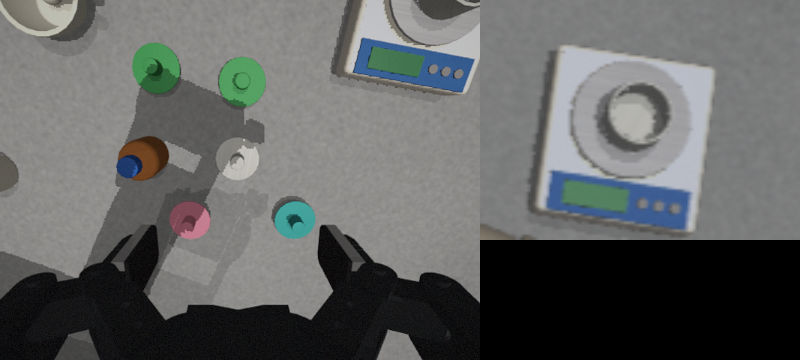

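The wrist view shows the white lid centred at (317,212), as predicted. The tin stands upright on the pan. I check its centring from the top image.

Run:
```python
from h import *
c=cap('top'); I=cv2.cvtColor(c['pixels'],cv2.COLOR_RGB2GRAY)
g=cv2.medianBlur(I,3)
def rim(n,u,v,r0,r1,z,sgn):
    P=[]
    for a in np.linspace(0,2*np.pi,180,endpoint=False):
        rs=np.arange(r0,r1,.25); x=(u+rs*np.cos(a)).astype(np.float32); y=(v+rs*np.sin(a)).astype(np.float32)
        L=cv2.remap(g,x[None],y[None],cv2.INTER_LINEAR)[0].astype(float); d=np.convolve(L,[1]*4+[-1]*4,'valid')*sgn
        i=d.argmax(); P.append((x[i+4],y[i+4]))
    P=np.float32(P)
    for _ in range(4):
        e=cv2.fitEllipse(P); q=np.linalg.norm(P-e[0],axis=1); k=abs(q-np.median(q))<1.2; P=P[k]
    print(n,e[0],e[1],len(P),ray(c,*e[0],z).round(1))
u,v=420+ (638-640)/2.67, 189-40+117/2.67
rim('pan',u-3,v+1,19,27,52,-1)
rim('tin in',u,v,6,14,94,-1); rim('tin out',u,v,9,16,94,1)
rim('tin bright',u,v,7,15,94,-1)
```

```text
pan (418.2030334472656, 193.0706787109375) (45.96014404296875, 47.08590316772461) 92 [ 617.  -271.9   52. ]
tin in (417.03173828125, 192.36962890625) (17.57870864868164, 18.505477905273438) 145 [ 610.2 -260.8   94. ]
tin out (417.5415954589844, 192.41543579101562) (25.863035202026367, 26.816003799438477) 157 [ 610. -262.   94.]
tin bright (417.6270446777344, 192.6317596435547) (17.983631134033203, 19.65821075439453) 163 [ 609.5 -262.2   94. ]
```

Run:
```python
from h import *
c=cap('top'); im=c['pixels'][150:240,370:460,::-1].copy()
im=cv2.resize(im,(540,540),interpolation=cv2.INTER_NEAREST)
for z,col in ((52,(0,0,255)),(94,(0,255,0))):
    for r in ((55,29) if z==52 else (29,)):
        P=np.array([proj(c,[616.6+r*np.cos(a),-268.5+r*np.sin(a),z]) for a in np.linspace(0,6.28,60)])
        cv2.polylines(im,[((P-[370,150]+.5)*6).astype(int)],True,col,1)
cv2.imwrite('pics/c4.png',im)
```

```text
(no output)
```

View pics/c4.png

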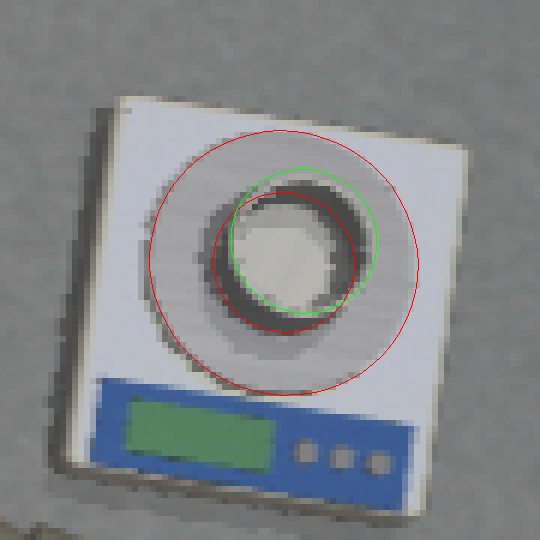

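The overlay shows the tin rim within about 2 to 3 mm of where I released it, upright and near the pan centre. Next I grip the lid.

Request:
play_rows(translation=[[0, -0.001, 0.06], [0, -0.001, 0.12], [0, -0.001, 0.16], [0, -0.001, 0.19], [0, -0.001, 0.202], [0, -0.001, 0.202], [0, -0.001, 0.202], [0, -0.001, 0.202], [0, -0.001, 0.202], [0, -0.001, 0.202]], rotation=[[0, 0, 0], [0, 0, 0], [0, 0, 0], [0, 0, 0], [0, 0, 0], [0, 0, 0], [0, 0, 0], [0, 0, 0], [0, 0, 0], [0, 0, 0]], gripper=[-0.5, -0.2, 0, 0, 0, 0, 0.9, 0.9, 0.9, 0.9], force=60)

```text
time_s: 9.18
eef_pos: [432.3, -55.8, 26.9]
ee_rot: [0.001, 1.0, -0.0, 0.001]
force: [-0.4, -1.3, 7.4]
grip_width: 0.177
grip_force: 58.4
```

Request:
play_rows(translation=[[0, 0, 0], [0, 0, 0], [0, 0, -0.03], [0, 0, -0.09], [0, 0, -0.15], [0, 0, -0.15]], rotation=[[0, 0, 0], [0, 0, 0], [0, 0, 0], [0, 0, 0], [0, 0, 0], [0, 0, 0]], gripper=[0.95, 0.95, 0.95, 0.95, 0.95, 0.95])

```text
time_s: 9.93
eef_pos: [433.3, -56.1, 180.1]
ee_rot: [0.002, 1.0, 0.0, 0.004]
force: [0.1, 1.0, -0.6]
grip_width: 0.18
grip_force: 58.9
```

Request:
play_rows(translation=[[0.04, 0.047, 0], [0.08, 0.093, 0], [0.12, 0.139, 0], [0.155, 0.18, 0], [0.175, 0.203, 0], [0.183, 0.212, 0], [0.183, 0.212, 0], [0.183, 0.212, 0], [0.183, 0.212, 0]], rotation=[[0, 0, 0], [0, 0, 0], [0, 0, 0], [0, 0, 0], [0, 0, 0], [0, 0, 0], [0, 0, 0], [0, 0, 0], [0, 0, 0]], gripper=[0.95, 0.95, 0.95, 0.95, 0.95, 0.95, 0.95, 0.95, 0.95])

```text
time_s: 11.05
eef_pos: [614.3, -266.9, 176.0]
ee_rot: [-0.0, 1.0, 0.0, -0.0]
force: [0.2, 0.0, -0.9]
grip_width: 0.179
grip_force: 58.9
```

Run:
```python
from h import *
c=cap('wrist','w5'); s=c['s'];print(s['eef_pos'],s['ee_rot'],s['force'],proj(c,[616.6,-268.5,94]),proj(c,s['eef_pos']+[0,0,-6]))
```

```text
[ 614.29660772 -266.93732555  175.98139422] [-2.77958430e-05  9.99999994e-01  1.08844892e-04 -7.77983988e-06] [ 0.20729353  0.01097041 -0.8571621 ] [321.37056252 247.18342274] [319.75729293 300.77606889]
```

View pics/w5.png

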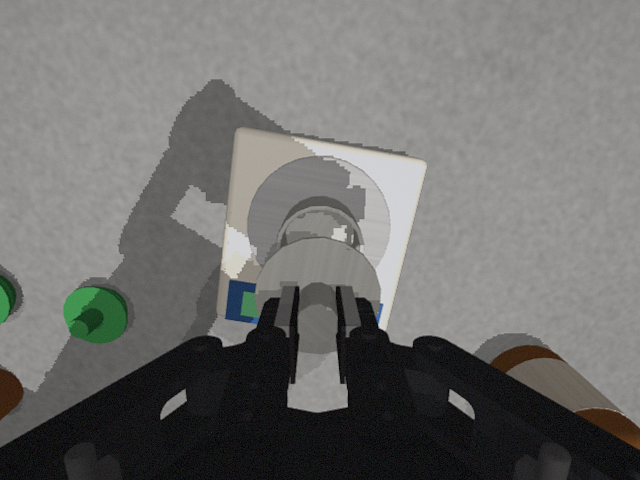

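The wrist view shows the tin rim centred at about (320,247), as predicted, and the lid disc centred at column 318. I lower with a 2 mm correction.

Request:
play_rows(translation=[[0.002, 0.001, 0.025], [0.002, 0.001, 0.045], [0.002, 0.001, 0.055], [0.002, 0.001, 0.058], [0.002, 0.001, 0.06], [0.002, 0.001, 0.06], [0.002, 0.001, 0.06]], rotation=[[0, 0, 0], [0, 0, 0], [0, 0, 0], [0, 0, 0], [0, 0, 0], [0, 0, 0], [0, 0, 0]], gripper=[0.95, 0.95, 0.95, 0.95, 0.95, 0.95, 0.95])

```text
time_s: 11.98
eef_pos: [616.7, -268.6, 116.3]
ee_rot: [0.0, 1.0, -0.0, 0.0]
force: [0.9, 0.2, -0.5]
grip_width: 0.177
grip_force: 58.9
```

Request:
play_rows(translation=[[0, 0, 0.001], [0, 0, 0.002], [0, 0, 0.003], [0, 0, 0.004], [0, 0, 0.004], [0, 0, 0.004]], rotation=[[0, 0, 0], [0, 0, 0], [0, 0, 0], [0, 0, 0], [0, 0, 0], [0, 0, 0]], gripper=[0.95, 0.95, 0.95, 0.95, 0.95, 0.95])

```text
time_s: 12.72
eef_pos: [616.5, -268.5, 111.8]
ee_rot: [0.0, 1.0, -0.0, -0.0]
force: [-0.9, -0.4, 0.9]
grip_width: 0.177
grip_force: 59.0
```

Request:
play_rows(translation=[[0, 0, 0.001], [0, 0, 0.002], [0, 0, 0.003], [0, 0, 0.004], [0, 0, 0.004]], rotation=[[0, 0, 0], [0, 0, 0], [0, 0, 0], [0, 0, 0], [0, 0, 0]], gripper=[0.95, 0.95, 0.95, 0.95, 0.95])

```text
time_s: 13.35
eef_pos: [616.4, -268.3, 107.2]
ee_rot: [-0.0, 1.0, -0.0, -0.0]
force: [-0.8, 1.0, -0.9]
grip_width: 0.182
grip_force: 58.9
```

Request:
play_rows(translation=[[0, 0, 0.001], [0, 0, 0.002], [0, 0, 0.003], [0, 0, 0.004], [0, 0, 0.004]], rotation=[[0, 0, 0], [0, 0, 0], [0, 0, 0], [0, 0, 0], [0, 0, 0]], gripper=[0.95, 0.95, 0.95, 0.95, 0.95])

```text
time_s: 13.98
eef_pos: [616.7, -268.5, 104.5]
ee_rot: [0.0, 1.0, -0.0, 0.0]
force: [-1.9, 1.2, 4.7]
grip_width: 0.176
grip_force: 59.6
```

Request:
play_rows(translation=[[0, 0, 0.001], [0, 0, 0.002], [0, 0, 0.002]], rotation=[[0, 0, 0], [0, 0, 0], [0, 0, 0]], gripper=[0.95, 0.95, 0.95])

```text
time_s: 14.35
eef_pos: [616.8, -268.6, 104.4]
ee_rot: [0.001, 1.0, -0.0, 0.001]
force: [-6.3, 4.1, 15.2]
grip_width: 0.182
grip_force: 60.7
```

Request:
play_rows(translation=[[0, 0, 0.001], [0, 0, 0.002], [0, 0, 0.002]], rotation=[[0, 0, 0], [0, 0, 0], [0, 0, 0]], gripper=[0.95, 0.95, 0.95])

```text
time_s: 14.72
eef_pos: [617.1, -268.7, 104.3]
ee_rot: [0.001, 1.0, 0.0, 0.001]
force: [-11.0, 5.9, 27.9]
grip_width: 0.185
grip_force: 61.8
```

Request:
play_rows(translation=[[0, 0, -0.002], [0, 0, -0.004], [0, 0, -0.004], [0, 0, -0.004], [0, 0, -0.004], [0, 0, -0.05], [0, 0, -0.1], [0, 0, -0.12]], rotation=[[0, 0, 0], [0, 0, 0], [0, 0, 0], [0, 0, 0], [0, 0, 0], [0, 0, 0], [0, 0, 0], [0, 0, 0]], gripper=[0.95, 0.95, 0.7, 0.3, 0, 0, 0, 0])

```text
time_s: 15.72
eef_pos: [617.1, -268.9, 222.9]
ee_rot: [0.001, 1.0, -0.0, 0.002]
force: [0.3, -0.2, -0.3]
grip_width: 0.502
grip_force: 0.0
```

Run:
```python
from h import *
c=cap('side'); s=c['s'];print(s['time_s'],s['eef_pos'],s['ee_rot'],s['force'],proj(c,[616.6,-268.5,94]))
u,v=proj(c,[616.6,-268.5,94]).astype(int)
S=cv2.resize(c['pixels'][v-35:v+45,u-50:u+50,::-1],(400,320))
w=cap('wrist')
cv2.imwrite('pics/w6.png',np.hstack([S,cv2.resize(w['pixels'][:,:,::-1],(400,320))])); print(proj(w,[616.6,-268.5,97])*[400/640,320/480])
```

```text
15.725 [ 617.1263102  -268.86027095  222.92523928] [ 1.21647016e-03  9.99997578e-01 -1.02099194e-04  1.83153606e-03] [ 0.30728846 -0.21073195 -0.25045993] [407.47288068 281.41033874]
[198.38359894 156.67349655]
```

View pics/w6.png

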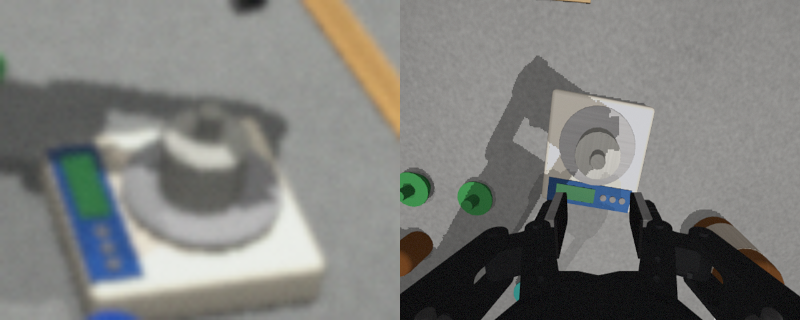

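The lid is on, flush and level, and the tin is centred on the pan. Now the crucible, with the gripper turned so that it closes along world x.

Request:
play_rows(translation=[[-0.02, -0.054, 0], [-0.041, -0.108, 0], [-0.062, -0.163, 0], [-0.083, -0.217, 0], [-0.103, -0.271, 0], [-0.124, -0.325, 0], [-0.145, -0.379, 0], [-0.165, -0.434, 0], [-0.186, -0.488, 0], [-0.206, -0.542, 0]], rotation=[[0, 0, -0.16], [0, 0, -0.32], [0, 0, -0.48], [0, 0, -0.64], [0, 0, -0.8], [0, 0, -0.96], [0, 0, -1.12], [0, 0, -1.28], [0, 0, -1.44], [0, 0, -1.571]], gripper=[-1, -1, -1, -1, -1, -1, -1, -1, -1, -1], force=40)

```text
time_s: 17.08
eef_pos: [409.2, 275.0, 218.4]
ee_rot: [-0.0, 0.706, 0.709, -0.001]
force: [1.6, -0.2, -0.8]
grip_width: 0.999
grip_force: 0.0
```

Request:
play_rows(translation=[[0, 0, 0], [0, 0, 0], [0, 0, 0]], rotation=[[0, 0, 0], [0, 0, 0], [0, 0, 0]], gripper=[-1, -1, -1])

```text
time_s: 17.45
eef_pos: [411.0, 272.5, 219.3]
ee_rot: [-0.0, 0.708, 0.706, -0.0]
force: [-0.5, -0.3, -0.0]
grip_width: 0.999
grip_force: 0.0
```

Run:
```python
from h import *
c=cap('wrist','w7'); s=c['s'];print(s['time_s'],s['eef_pos'],s['ee_rot'],s['joints'].round(2),s['force'],proj(c,[410,274,55]))
np.savez('w7.npz',Rcw=c['Rcw'],o=c['o'],f=c['f'],cx=c['cx'],cy=c['cy'])
```

```text
17.45 [411.01910006 272.50595273 219.29441969] [-1.02749017e-04  7.07894484e-01  7.06318066e-01 -4.23070333e-04] [ 0.35  0.25  1.61 -0.    1.28  0.35] [-0.47240896 -0.34115694 -0.01520644] [315.64462182 221.56934179]
```

View pics/w7.png

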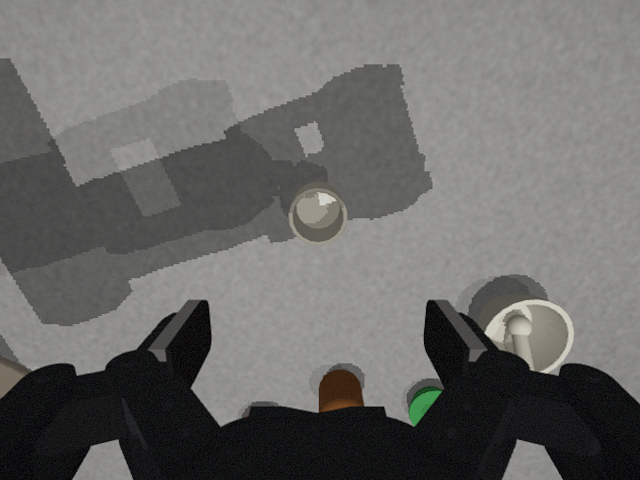

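Run:
```python
import numpy as np; from h import ray,proj
c=dict(np.load('w7.npz')); print(ray(c,318,215,55),ray(c,529,338,50),proj(c,[614.5,152,50]),proj(c,[614.5+45,152,50]))
```

```text
[412.06823404 279.82784588  55.        ] [617.46793714 156.06414663  50.        ] [525.30460675 341.69926152] [571.35239901 341.57724382]
```

The rim is centred at about (318,215), which puts the crucible near (411.5,278).

Request:
play_rows(translation=[[0.0055, 0.0005, 0.06], [0.0055, 0.0005, 0.12], [0.0055, 0.0005, 0.17], [0.0055, 0.0005, 0.2], [0.0055, 0.0005, 0.207], [0.0055, 0.0005, 0.207], [0.0055, 0.0005, 0.207], [0.0055, 0.0005, 0.207], [0.0055, 0.0005, 0.207], [0.0055, 0.0005, 0.207]], rotation=[[0, 0, 0], [0, 0, 0], [0, 0, 0], [0, 0, 0], [0, 0, 0], [0, 0, 0], [0, 0, 0], [0, 0, 0], [0, 0, 0], [0, 0, 0]], gripper=[-1, -1, -1, -1, -1, -1, 0.7, 0.7, 0.7, 0.7])

```text
time_s: 18.75
eef_pos: [411.7, 279.3, 14.0]
ee_rot: [0.0, 0.707, 0.707, 0.001]
force: [-1.5, -1.1, 8.4]
grip_width: 0.606
grip_force: 41.1
```

Request:
play_rows(translation=[[0, 0, -0.03], [0, 0, -0.08], [0, 0, -0.12], [0, 0, -0.12], [0, 0, -0.12]], rotation=[[0, 0, 0], [0, 0, 0], [0, 0, 0], [0, 0, 0], [0, 0, 0]], gripper=[0.7, 0.7, 0.7, 0.7, 0.7])

```text
time_s: 19.38
eef_pos: [410.7, 278.9, 132.3]
ee_rot: [-0.0, 0.707, 0.707, -0.0]
force: [0.4, -0.4, -2.0]
grip_width: 0.604
grip_force: 42.3
```

Run:
```python
from h import *
c=cap('wrist','w8'); s=c['s'];print(s['time_s'],s['eef_pos'],s['ee_rot'],s['force'],s['grip_width'])
for dy in (-5,0,5): print(dy,proj(c,s['eef_pos']+[0,dy,55-14]),proj(c,s['eef_pos']+[0,dy-26,55-14]),proj(c,s['eef_pos']+[0,dy+26,55-14]))
t=cap('top','t8')
```

```text
19.375 [410.67930302 278.88693304 132.25070098] [-1.86714767e-04  7.07102227e-01  7.07111189e-01 -4.14402486e-04] [ 0.42390464 -0.42953454 -1.96228298] 0.6037968885368357
-5 [316.21302587 378.60243804] [316.32794904 442.56052171] [316.08335348 306.43598528]
0 [316.18931766 365.40812906] [316.30687483 430.832113  ] [316.05648471 291.4827321 ]
5 [316.16504654 351.90054578] [316.28532935 418.84142605] [316.02893601 276.15108253]
```

View pics/w8.png

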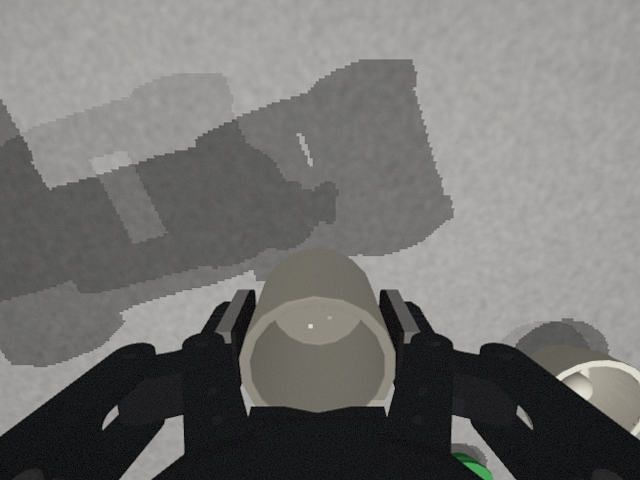

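The crucible is held upright, with its rim edge at row 297, so its centre is about 2 mm to the −y side of the tool. Carrying it to the row.

Request:
play_rows(translation=[[-0.005, 0.05, 0], [-0.011, 0.1, 0], [-0.016, 0.15, 0], [-0.02, 0.185, 0], [-0.022, 0.205, 0], [-0.022, 0.205, 0], [-0.022, 0.205, 0], [-0.022, 0.205, 0]], rotation=[[0, 0, 0], [0, 0, 0], [0, 0, 0], [0, 0, 0], [0, 0, 0], [0, 0, 0], [0, 0, 0], [0, 0, 0]], gripper=[0.7, 0.7, 0.7, 0.7, 0.7, 0.7, 0.7, 0.7])

```text
time_s: 20.48
eef_pos: [615.4, 257.4, 132.8]
ee_rot: [-0.0, 0.707, 0.707, -0.0]
force: [0.3, 0.8, -1.2]
grip_width: 0.606
grip_force: 42.4
```

Request:
play_rows(translation=[[0, 0, 0.04], [0, 0, 0.08], [0, 0, 0.105], [0, 0, 0.112], [0, 0, 0.115], [0, 0, 0.116], [0, 0, 0.116], [0, 0, 0.116]], rotation=[[0, 0, 0], [0, 0, 0], [0, 0, 0], [0, 0, 0], [0, 0, 0], [0, 0, 0], [0, 0, 0], [0, 0, 0]], gripper=[0.7, 0.7, 0.7, 0.7, 0.7, 0.7, 0.7, 0.7])

```text
time_s: 21.48
eef_pos: [616.3, 257.1, 17.3]
ee_rot: [0.0, 0.707, 0.707, 0.0]
force: [0.8, 0.1, -0.8]
grip_width: 0.605
grip_force: 42.4
```

Request:
play_rows(translation=[[0, 0, 0.001], [0, 0, 0.002], [0, 0, 0.003], [0, 0, 0.004], [0, 0, 0.004]], rotation=[[0, 0, 0], [0, 0, 0], [0, 0, 0], [0, 0, 0], [0, 0, 0]], gripper=[0.7, 0.7, 0.7, 0.7, 0.7])

```text
time_s: 22.1
eef_pos: [616.1, 257.1, 14.1]
ee_rot: [0.0, 0.707, 0.707, -0.0]
force: [-4.8, -2.3, 10.0]
grip_width: 0.61
grip_force: 43.2
```

Run:
```python
from h import *
c=cap('top'); s=c['s']; print(s['force'],s['eef_pos'])
c=cap('side'); S=c['pixels'][170:250,250:410,::-1]; cv2.imwrite('pics/s9.png',cv2.resize(S,(800,400)))
```

```text
[-4.81675186 -2.27623147 10.03128484] [616.14309151 257.05341555  14.11300979]
```

Request:
play_rows(translation=[[0, 0, -0.0005], [0, 0, -0.001], [0, 0, -0.001], [0, 0, -0.001], [0, 0, -0.04], [0, 0, -0.1], [0, 0, -0.16], [0, 0, -0.21], [0, 0, -0.21]], rotation=[[0, 0, 0], [0, 0, 0], [0, 0, 0], [0, 0, 0], [0, 0, 0], [0, 0, 0], [0, 0, 0], [0, 0, 0], [0, 0, 0]], gripper=[0.3, -0.3, -0.8, -1, -1, -1, -1, -1, -1])

```text
time_s: 23.32
eef_pos: [617.4, 257.4, 227.4]
ee_rot: [0.002, 0.707, 0.707, 0.004]
force: [0.0, 0.0, 0.5]
grip_width: 0.996
grip_force: 0.0
```

Request:
play_rows(translation=[[-0.194, -0.18, 0], [-0.194, -0.18, 0], [-0.194, -0.18, 0], [-0.194, -0.18, 0], [-0.194, -0.18, 0], [-0.194, -0.18, 0], [-0.194, -0.18, 0], [-0.194, -0.18, 0]], rotation=[[0, 0, 0], [0, 0, 0], [0, 0, 0], [0, 0, 0], [0, 0, 0], [0, 0, 0], [0, 0, 0], [0, 0, 0]], gripper=[-1, -1, -1, -1, -0.5, -0.5, -0.5, -0.5])

```text
time_s: 24.32
eef_pos: [436.7, 63.7, 222.5]
ee_rot: [-0.0, 0.707, 0.708, -0.0]
force: [-0.9, -0.1, 0.1]
grip_width: 0.749
grip_force: 0.0
```

Run:
```python
from h import *
t=cap('top'); print('green',ray(t,291,227,25),'pink',ray(t,304,307,25), 'cru proj',proj(t,[616,255,55]))
u,v=219,190
T=cv2.resize(t['pixels'][160:220,180:270,::-1],(450,300),interpolation=cv2.INTER_CUBIC)
c=cap('wrist'); s=c['s'];print(s['time_s'],s['eef_pos'],s['ee_rot'],s['force'],s['grip_width'],proj(c,[436.5,62.8,88])*[.5,.5],proj(c,[436.5,62.8,88]))
W=c['pixels'][:,:,::-1]; hsv=cv2.cvtColor(c['pixels'],cv2.COLOR_RGB2HSV)
m=((hsv[...,0]>105)&(hsv[...,0]<130)&(hsv[...,1]>120)).astype(np.uint8); k=max(cv2.findContours(m,0,1)[0],key=cv2.contourArea); print(cv2.boundingRect(k),cv2.minEnclosingCircle(k))
im=cv2.copyMakeBorder(cv2.resize(W,(320,240)),0,60,0,0,0); cv2.imwrite('pics/w9.png',np.hstack([im,T]))
```

```text
green [540.51811388  41.95930895  25.        ] pink [343.02261269  11.77437469  25.        ] cru proj [202.88697768 195.65850307]
24.375 [436.52673136  63.63311655 222.46948983] [-2.48669656e-04  7.06725392e-01  7.07487906e-01 -1.48534526e-04] [ 0.07996152 -0.22504685 -0.33209971] 0.7483603893860041 [158.3567153  116.40350775] [316.7134306 232.8070155]
(303, 215, 29, 31) ((317.0, 230.0), 15.297158241271973)
```

View pics/w9.png

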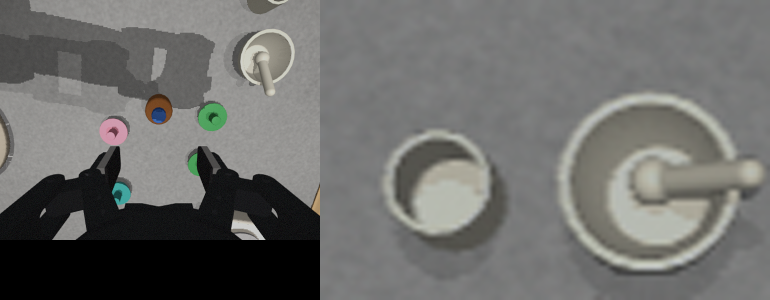

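The crucible stands in line with the mortar with a gap of about 31 mm. The bottle cap is under the tool as predicted. Gripping the bottle.

Request:
play_rows(translation=[[0, 0, 0.06], [0, 0, 0.12], [0, 0, 0.165], [0, 0, 0.19], [0, 0, 0.1985], [0, 0, 0.1985], [0, 0, 0.1985], [0, 0, 0.1985], [0, 0, 0.1985], [0, 0, 0.1985]], rotation=[[0, 0, 0], [0, 0, 0], [0, 0, 0], [0, 0, 0], [0, 0, 0], [0, 0, 0], [0, 0, 0], [0, 0, 0], [0, 0, 0], [0, 0, 0]], gripper=[-0.5, -0.5, -0.5, -0.5, -0.5, -0.5, 0.7, 0.7, 0.7, 0.7])

```text
time_s: 25.68
eef_pos: [436.8, 63.1, 25.6]
ee_rot: [0.001, 0.707, 0.707, 0.001]
force: [-2.3, -0.3, 6.7]
grip_width: 0.574
grip_force: 40.9
```

Request:
play_rows(translation=[[0, 0, -0.03], [0, 0, -0.08], [0, 0, -0.12], [0, 0, -0.12], [0, 0, -0.12]], rotation=[[0, 0, 0], [0, 0, 0], [0, 0, 0], [0, 0, 0], [0, 0, 0]], gripper=[0.7, 0.7, 0.7, 0.7, 0.7])

```text
time_s: 26.3
eef_pos: [435.7, 63.1, 143.9]
ee_rot: [-0.0, 0.707, 0.707, -0.0]
force: [0.1, -1.5, -1.4]
grip_width: 0.573
grip_force: 42.3
```

Run:
```python
from h import *
c=cap('wrist'); s=c['s'];print(s['time_s'],s['eef_pos'],s['ee_rot'],s['force'],s['grip_width'])
hsv=cv2.cvtColor(c['pixels'],cv2.COLOR_RGB2HSV)
m=((hsv[...,0]>105)&(hsv[...,0]<130)&(hsv[...,1]>120)).astype(np.uint8); k=max(cv2.findContours(m,0,1)[0],key=cv2.contourArea); print(cv2.boundingRect(k))
e=s['eef_pos']
for r in (0,10,14): print(r,[proj(c,e+[0,d,88-25]).round() for d in (-r,r)])
t=cap('top'); T=t['pixels'];
```

```text
26.3 [435.67757867  63.10312984 143.8591673 ] [-2.46352715e-04  7.07133123e-01  7.07080371e-01 -1.85747205e-04] [ 0.0981173  -1.52002391 -1.44546383] 0.5726146335061197
(275, 344, 85, 69)
0 [array([316., 415.]), array([316., 415.])]
10 [array([316., 446.]), array([316., 383.])]
14 [array([316., 457.]), array([316., 370.])]
```

Request:
play_rows(translation=[[0.04, 0.026, 0], [0.083, 0.055, 0], [0.126, 0.084, 0], [0.17, 0.113, 0], [0.21, 0.14, 0], [0.245, 0.163, 0], [0.265, 0.176, 0], [0.272, 0.18, 0], [0.272, 0.18, 0], [0.272, 0.18, 0]], rotation=[[0, 0, 0], [0, 0, 0], [0, 0, 0], [0, 0, 0], [0, 0, 0], [0, 0, 0], [0, 0, 0], [0, 0, 0], [0, 0, 0], [0, 0, 0]], gripper=[0.7, 0.7, 0.7, 0.7, 0.7, 0.7, 0.7, 0.7, 0.7, 0.7])

```text
time_s: 27.65
eef_pos: [615.9, 334.2, 144.2]
ee_rot: [-0.0, 0.707, 0.707, -0.0]
force: [-0.5, -0.4, -0.3]
grip_width: 0.57
grip_force: 42.3
```

Request:
play_rows(translation=[[0, 0, 0.04], [0, 0, 0.08], [0, 0, 0.105], [0, 0, 0.112], [0, 0, 0.115], [0, 0, 0.116], [0, 0, 0.116], [0, 0, 0.116]], rotation=[[0, 0, 0], [0, 0, 0], [0, 0, 0], [0, 0, 0], [0, 0, 0], [0, 0, 0], [0, 0, 0], [0, 0, 0]], gripper=[0.7, 0.7, 0.7, 0.7, 0.7, 0.7, 0.7, 0.7])

```text
time_s: 28.65
eef_pos: [616.3, 335.1, 28.9]
ee_rot: [0.0, 0.707, 0.707, 0.0]
force: [-0.2, 0.6, -1.3]
grip_width: 0.572
grip_force: 42.3
```

Request:
play_rows(translation=[[0, 0, 0.001], [0, 0, 0.002], [0, 0, 0.003], [0, 0, 0.004], [0, 0, 0.004]], rotation=[[0, 0, 0], [0, 0, 0], [0, 0, 0], [0, 0, 0], [0, 0, 0]], gripper=[0.7, 0.7, 0.7, 0.7, 0.7])

```text
time_s: 29.28
eef_pos: [616.1, 335.1, 25.6]
ee_rot: [0.0, 0.707, 0.707, 0.0]
force: [-4.1, -1.9, 8.2]
grip_width: 0.569
grip_force: 43.2
```

Seated on the bench. Release, rise and back away for a look.

Request:
play_rows(translation=[[0, 0, -0.0005], [0, 0, -0.001], [0, 0, -0.001], [0, 0, -0.001], [0, 0, -0.04], [0, 0, -0.1], [0, 0, -0.16], [0, 0, -0.2], [0, 0, -0.2]], rotation=[[0, 0, 0], [0, 0, 0], [0, 0, 0], [0, 0, 0], [0, 0, 0], [0, 0, 0], [0, 0, 0], [0, 0, 0], [0, 0, 0]], gripper=[0.3, -0.3, -0.8, -1, -1, -1, -1, -1, -1])

```text
time_s: 30.4
eef_pos: [617.1, 335.4, 228.2]
ee_rot: [0.002, 0.707, 0.707, 0.003]
force: [-0.3, 0.1, -1.2]
grip_width: 0.998
grip_force: 0.0
```

Request:
play_rows(translation=[[-0.3, -0.2, 0], [-0.3, -0.2, 0], [-0.3, -0.2, 0], [-0.3, -0.2, 0], [-0.3, -0.2, 0], [-0.3, -0.2, 0], [-0.3, -0.2, 0], [-0.3, -0.2, 0], [-0.3, -0.2, 0]], rotation=[[0, 0, 0], [0, 0, 0], [0, 0, 0], [0, 0, 0], [0, 0, 0], [0, 0, 0], [0, 0, 0], [0, 0, 0], [0, 0, 0]], gripper=[-1, -1, -1, -1, -1, -1, -1, -1, -1])

```text
time_s: 31.52
eef_pos: [416.4, 35.8, 223.9]
ee_rot: [-0.0, 0.707, 0.708, -0.0]
force: [0.2, 0.2, 0.5]
grip_width: 0.999
grip_force: 0.0
```

Run:
```python
from h import *
t=cap('top'); hsv=cv2.cvtColor(t['pixels'],cv2.COLOR_RGB2HSV)
m=((hsv[...,0]>105)&(hsv[...,0]<130)&(hsv[...,1]>120)).astype(np.uint8); m[:,220:]=0; k=max(cv2.findContours(m,0,1)[0],key=cv2.contourArea); q=cv2.minEnclosingCircle(k)[0]
print('cap',q,ray(t,*q,88),'cru',ray(t,203.4,196.8,55),'mort',ray(t,245.8,196.2,50),t['s']['eef_pos'])
T=cv2.resize(t['pixels'][150:250,130:460,::-1],(792,240),interpolation=cv2.INTER_CUBIC)
s=cap('side'); S=cv2.resize(s['pixels'][160:360,240:460,::-1],(396,360)); w=cap('wrist'); W=cv2.resize(w['pixels'][:,:,::-1],(396,360))
cv2.imwrite('pics/f1.png',np.vstack([T,np.hstack([S,W])]))
```

```text
cap (166.84616088867188, 194.3076934814453) [613.53093213 333.9202308   88.        ] cru [613.15551673 253.7206906   55.        ] mort [614.46261627 151.08619556  50.        ] [416.39880009  35.77608397 223.8995135 ]
```

View pics/f1.png

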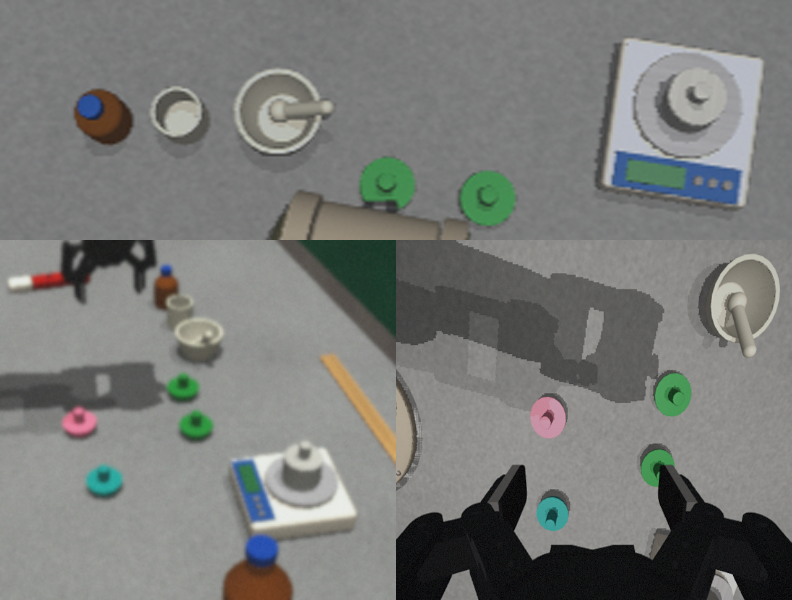

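The final views show the tin with its lid flush at the pan's centre. The row is straight, with gaps of about 29 and 32 mm, and everything is upright. Handing in.

```bash
python3 -c "
from rig import ctrl; print(ctrl.finish_job())"
```

```text
the job is handed in; nothing more can be done
None
```

The job is handed in: the tin is centred on the balance pan with its lid pressed fully home, and mortar, crucible and bottle stand in a straight row with gaps of about 32 mm and 29 mm, nothing tipped over.

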